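# Start the glue warmer: hang the pail, fit the knob, hold it in

## Robot

A 6-joint arm with a two-finger parallel gripper is mounted at the origin on the work surface. World frame = base frame: x ahead of the robot, y to its left, z up, the work surface at z = 0. Lengths are in m, angles in rad, forces in N, time in s.
With the tool pointing down it reaches from about 0.35 to 0.925 m from the base axis. Payload 6.4 kg.
Tool frame: the origin (TCP) lies on the mounting face of the last link; the fingertips stand 199 mm ahead of it and the grasp point (between the pads) lies 180 mm ahead of it (ctrl.grasp_offset is the y of the grasp point in the tool frame, in m); y points along the fingers, x is the direction in which the jaws open and shut, and the axes are right-handed (so a half turn about y gives the same grasp; the last joint's range is limited). The gripper opens to 94 mm and grips with 3 to 60 N. Pads are 16 mm wide; open, the fingers measure 119 mm over their backs; the gripper's body (75 mm by 177 mm) begins 78 mm behind the grasp point.
Start: joints at [1.167, 0.245, 1.558, -0, 1.339, -0.174], TCP at [0.148, 0.633, 0.405] pointing down, gripper open.
Joint ranges: [-3.13, 3.13], [-1.02, 2.26], [0.13, 2.54], [-0.95, 4.09], [0.21, 2.88], [-2.74, 2.74]. Speed limits (rad/s): [2.57, 2.57, 3.14, 3.14, 3.14, 3.14].

## Interface

Orientations are given as a unit quaternion [w, x, y, z].
In Python, from cell import ctrl, inverse_kinematics, optics gives the robot as it stands. Calls block until the motion is done:
- ctrl.move_ptp(position, orientation): joint-space move of the TCP to a pose.
- ctrl.line_to(position, frame=None, vel=0.15): straight line of the TCP; frame=None keeps the orientation; vel is the mean speed in m/s.
- ctrl.goto_joints(angles): joint-space move.
- ctrl.move_gripper(opening): finger opening in m; the grip force is fixed at half the most; returns when the fingers have stopped.
- ctrl.sleep(seconds).
- inverse_kinematics(position, orientation): joint angles nearest the present ones, or None.
- optics.read_camera(name): name is "scene" or "side" or "wrist"; returns the picture (420x560x3 uint8, red, green, blue); there is no depth.
- optics.calibration(name): a dict with "fov_y" (degrees; the focal length in pixels is half the picture's height over the tangent of half this angle, whatever the lens; pixels are square), "cx", "cy" (the principal point, pixels), "k1" (the pictures are not rectified: a ray, as slopes to the right and down, at radius r is drawn at 1 + k1 r^2 times it, then the intrinsics apply), "rvec" (rotation vector, rad) and "tvec" (3), from world to camera coordinates, as OpenCV has them; the wrist camera has in their place "tool_from_camera" (4x4, takes a point from camera to tool coordinates, whose origin is the TCP and whose axes are the tool frame's). Camera axes: x right, y down, z forward; pixel columns grow to the right and rows downward; lengths in m; the calibration is good to about 2 mm. A picture is of the moment at which its call begins: read the wrist's pose just before it. calibration takes no time and is no camera call.
A pose or a line that the arm cannot do raises ctrl.PlanningError and nothing moves.
- ctrl.finish_job(): hands the job in, once; it reports no verdict.
Readings, each from a call of its own:
- ctrl.read_time(): time.
- ctrl.read_joint_pos(): joint angles.
- ctrl.read_qvel(): joint speeds.
- ctrl.read_joint_torque(): joint torques, N m.
- ctrl.read_tool_pos(): TCP position.
- ctrl.read_eef_rot(): TCP orientation.
- ctrl.read_ft_force(): force on the tool from outside, world axes, zero at the start.
- ctrl.read_wrist_torque(): the same for the moment, N m.
- ctrl.read_opening(): finger opening in m.
Only numpy, scipy, OpenCV 4.12 (cv2) and the standard library are available. Lean on these libraries where they do the work, as an engineer would, in place of code of your own. Each camera call takes 0.05 s, during which the arm holds its last target.

## Task

Get the glue warmer going: hang the lidded glue pail by its handle on the warmer's twin hook and let go of it, so that it hangs there freely over the hot plate. Then fit the loose black knob on the D-shaped shaft of the control box, with its flat matching the shaft's flat, push it fully home, and press it right down against its spring (the warmer only starts while it is held in): finish while still holding the knob pressed down, do not let go. Leave the spool, jar, brush and hammer where they are.

Things in the scene. Friction and masses are not known exactly. Their poses are not given: they have to be found in the camera images.
- pail: steel glue pail on the table, 0.11 to 0.21 kg, 96 mm across its flat red lid, 57 mm high, closed. Origin: centre of its underside, z up. A rigid bail of 8 mm wire stands over it in its y-z plane: uprights at y = -50 and +50 mm, joined by a level bar along y, centre line 115 mm above the underside.
- pail_grip (a point): centre of the bail's bar, 115 mm above the pail's underside; axes as the pail's (bar along y). The middle 30 mm of the bar is a wooden grip 13 mm thick; bare wire on both sides of it.
- warmer: glue warmer, fixed: grey box, x -70 to +110 mm, 150 mm wide in y, 40 mm high. Origin on the table under the hot plate's centre. Twin hook: two prongs of 8 mm rod at y = -32 and +32 mm. Each is a post at x = +85 mm, 185 mm high, slopes forward and down to its low point at x = 0 (centre line 167 mm high), then turns up to a tip at x = -30 mm (top 191 mm high). Nothing joins the prongs.
- hook_seat (a point): where the bail bar's centre lies when hung: midway between the prongs at their low point, 175 mm above the table; axes as the warmer's (-x: the open side with the upturned tips). The bar lies across both prongs along y (either way round), grip between the prongs, bare wire on them; the pail's underside is then 60 mm above the table, 15 mm above the plate.
- knob: loose black twelve-sided knob on the table, bore down, 60 g, 34 mm high, 40 mm across flats; the flats face 15, 45, 75 ... degrees from its x axis. Origin: centre of its underside, z up. D-bore open below: 22 mm deep, round part 16 mm in diameter, flat 4 mm from the axis on the +x side. A white line on top points to +x, the side of the flat.
- bore_roof (a point): closed end of the knob's bore, on its axis, 22 mm above the knob's underside; axes as the knob's.
- control: control box, fixed: white 130 x 120 mm, its top plate 70 mm above the table. Origin: centre of its underside. The shaft stands upright at its centre. A red line on the top plate points from the shaft to +x, the side of the shaft's flat.
- shaft_tip (a point): top of the upright brass D-shaft, on its axis, 32 mm above the top plate (102 mm above the table) when not pressed; 14 mm in diameter, flat 3.3 mm from the axis on its +x side, 2.5 mm chamfer round the tip. It does not turn. x axis: towards the flat. With the knob fully home its bore roof rests on this point.
- shaft (a joint): how far the shaft is pressed down, in m: 0 free, 0.006 at the stop; a spring pushes it up with 3 N at 0 and 9 N at the stop, so it comes back when let go.
- spool: bystander: thread spool, 40 mm in diameter, 46 mm high, red thread. Origin: centre of its underside.
- jar: bystander: amber jar, 54 mm in diameter, 60 mm high. Origin: centre of its underside.
- brush: bystander: glue brush, 200 mm long, lying along its x. Origin: middle of its underside.
- hammer: bystander: hammer, 260 mm long, lying along its x. Origin: middle of its underside.
Mind the look-alikes: they are no part of the job. Leave any green look-alike of the knob alone.

How it is judged:
By the outcome, as a careful person would: the job done as asked, in the order asked, and still so for the second after the job is handed in, while the arm keeps its last pose, push and grip.
It also fails if it takes over 58 s, if anything falls off the work surface, if the arm or the gripper's body presses on something with over 40 N, if the wrist force passes 120 N, or if a joint passes its speed limit or range.

## Working session

There is one attempt and no reset: what is moved stays moved. The work goes in short steps, each a Python script; the robot and the scene stay as the last script left them, time stands still between calls to the robot, and variables do not carry over. Pictures are saved under pics/ and viewed, and the job is handed in when it is done.

```bash
ls; mkdir -p pics
python3 - <<'E'
from cell import ctrl, optics
import cv2
for n in ("scene","side","wrist"):
    im=optics.read_camera(n); cv2.imwrite(f"pics/{n}0.png",im[:,:,::-1])
    print(n,optics.calibration(n))
print(ctrl.read_time(),ctrl.read_tool_pos(),ctrl.read_eef_rot(),ctrl.grasp_offset)
E
```

```text
pics
scene {'fov_y': 47.43979798089711, 'cx': 283.90701103114276, 'cy': 213.71748572539997, 'k1': 0.03259666344808758, 'rvec': array([ 1.4821394 ,  1.89587108, -0.93074757]), 'tvec': array([ 0.1240316 , -0.21800898,  1.799297  ])}
side {'fov_y': 43.56511920189257, 'cx': 274.85021895499, 'cy': 208.90869936536873, 'k1': -0.07433031565397513, 'rvec': array([ 2.30864629, -0.14007212,  0.04403627]), 'tvec': array([-0.57096045,  0.1321    ,  1.37612452])}
wrist {'fov_y': 62.957966239766264, 'cx': 283.952353605669, 'cy': 209.01506370267938, 'k1': -0.038041836427028276, 'tool_from_camera': array([[ 9.99999848e-01, -1.52468998e-04, -5.30694406e-04,
         7.87552746e-04],
       [ 4.82265221e-04, -2.26872621e-01,  9.73924320e-01,
         2.09844781e-02],
       [-2.68893296e-04, -9.73924428e-01, -2.26872513e-01,
         6.47505626e-02],
       [ 0.00000000e+00,  0.00000000e+00,  0.00000000e+00,
         1.00000000e+00]])}
0.15 [0.14799006 0.63275725 0.40377439] [-0.5537528   0.55428698  0.43891121 -0.43986445] 0.1804
```

View pics/scene0.png

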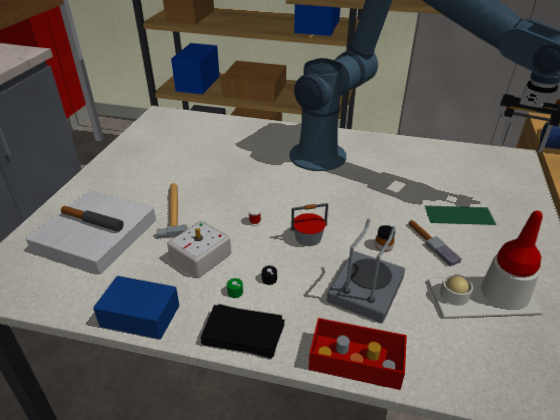

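View pics/side0.png

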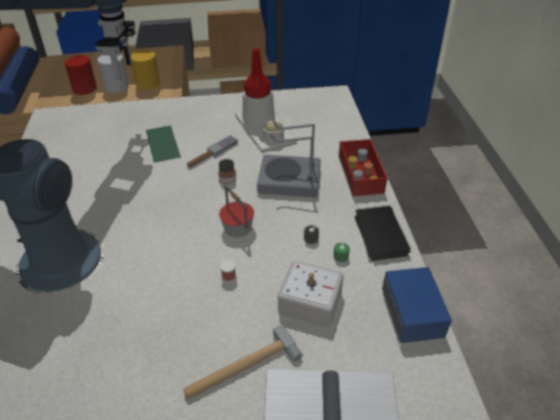

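View pics/wrist0.png

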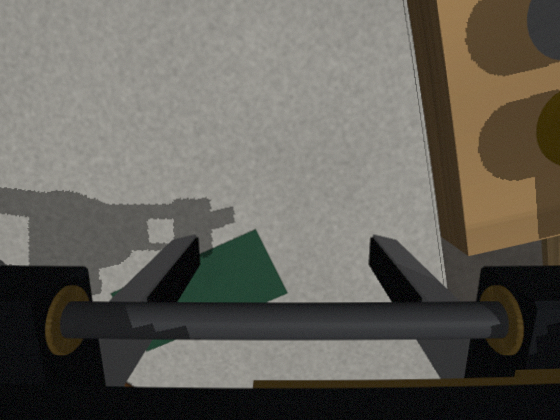

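```bash
cat > h.py <<'E'
import numpy as np, cv2
from scipy.spatial.transform import Rotation as R
from cell import ctrl, inverse_kinematics, optics
H,W=420,560
def K(c):
    f=H/2/np.tan(np.radians(c["fov_y"]/2)); return np.array([[f,0,c["cx"]],[0,f,c["cy"]],[0,0,1.]])
def pose(n,tp=None,q=None):
    c=optics.calibration(n)
    if n!="wrist":
        Rm=cv2.Rodrigues(c["rvec"])[0]; return c,Rm,np.array(c["tvec"])
    Rt=R.from_quat(np.r_[q[1:],q[0]]).as_matrix(); M=np.eye(4);M[:3,:3]=Rt;M[:3,3]=tp
    C=np.linalg.inv(M@c["tool_from_camera"]); return c,C[:3,:3],C[:3,3]
def rays(n,px,**k):
    c,Rm,t=pose(n,**k); d=np.array([c["k1"],0,0,0.])
    u=cv2.undistortPoints(np.array(px,float).reshape(-1,1,2),K(c),d).reshape(-1,2)
    dirs=np.c_[u,np.ones(len(u))]@Rm; return -Rm.T@t, dirs/np.linalg.norm(dirs,axis=1)[:,None]
def onz(n,px,z,**k):
    o,d=rays(n,px,**k); return o+d*((z-o[2])/d[:,2])[:,None]
def cross(r1,r2):
    (o1,d1),(o2,d2)=r1,r2
    A=np.c_[d1,-d2]; s=np.linalg.lstsq(A,o2-o1,rcond=None)[0]
    p,q=o1+s[0]*d1,o2+s[1]*d2; return (p+q)/2,np.linalg.norm(p-q)
def proj(n,P,**k):
    c,Rm,t=pose(n,**k)
    return cv2.projectPoints(np.array(P,float).reshape(-1,1,3),cv2.Rodrigues(Rm)[0],t,K(c),np.array([c["k1"],0,0,0.]))[0].reshape(-1,2)
def quat(yaw):
    # tool y down, tool x along yaw
    x=np.array([np.cos(yaw),np.sin(yaw),0]);y=np.array([0,0,-1.]);z=np.cross(x,y)
    q=R.from_matrix(np.c_[x,y,z]).as_quat(); return np.r_[q[3],q[:3]]
def snap(n,name):
    tp,q=np.array(ctrl.read_tool_pos()),np.array(ctrl.read_eef_rot())
    im=optics.read_camera(n)[:,:,::-1].copy(); cv2.imwrite(f"pics/{name}.png",im)
    if n=="wrist": np.savez(f"pics/{name}.npz",tp=tp,q=q)
    return im,dict(tp=tp,q=q)
def load(name):
    z=np.load(f"pics/{name}.npz"); return cv2.imread(f"pics/{name}.png"),dict(tp=z["tp"],q=z["q"])
E
python3 - <<'E'
from h import *
np.set_printoptions(precision=4,suppress=True)
print("pail lid",onz("scene",[(309,223)],.057),onz("side",[(236,214)],.057))
print("knob",onz("scene",[(270,272)],.034),onz("side",[(312,231)],.034))
print("shaft",cross([a.squeeze() for a in rays("scene",[(198,231)])],[a.squeeze() for a in rays("side",[(312,275)])]))
print("plate",onz("scene",[(371,275)],.045),onz("side",[(289,170)],.045))
for n,b in (("scene",(160,190,440,330)),("side",(190,110,380,330))):
    im=cv2.imread(f"pics/{n}0.png")[b[1]:b[3],b[0]:b[2]]
    f=2.8 if n=="scene" else 2.7
    cv2.imwrite(f"pics/{n}0c.png",cv2.resize(im,None,fx=f,fy=f,interpolation=cv2.INTER_CUBIC))
E
```

```text
pail lid [[0.4779 0.0633 0.057 ]] [[0.4765 0.052  0.057 ]]
knob [[ 0.6776 -0.0001  0.034 ]] [[ 0.6727 -0.0153  0.034 ]]
shaft (array([ 0.6354, -0.2136,  0.0944]), np.float64(0.004532806953207288))
plate [[0.6349 0.2579 0.045 ]] [[0.6455 0.237  0.045 ]]
```

View pics/scene0c.png

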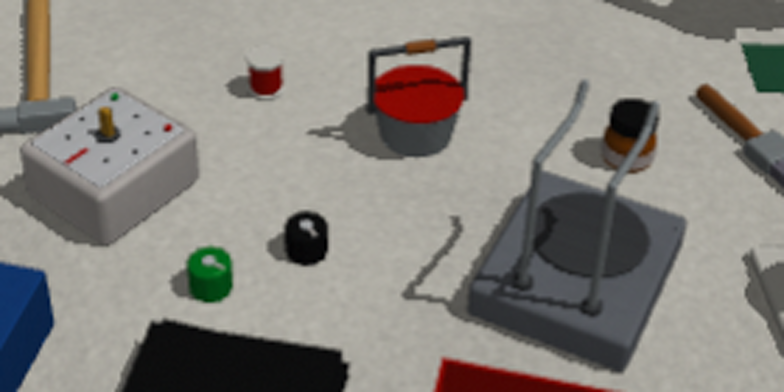

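View pics/side0c.png

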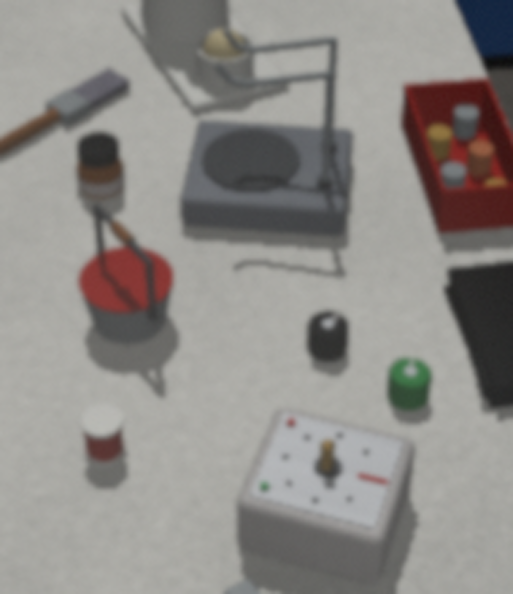

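Run:
```python
from h import *
np.set_printoptions(precision=3,suppress=True)
q=np.array(ctrl.read_eef_rot()); print(R.from_quat(np.r_[q[1:],q[0]]).as_matrix())
for yaw in (-90,90):
  for p in ((.48,.02,.45),(.55,0.05,.45),(.6,0.24,.4),(.63,-.2,.35)):
    print(yaw,p,inverse_kinematics(list(p),list(quat(np.radians(yaw)))))
```

```text
[[ 0.228 -0.001 -0.974]
 [ 0.974 -0.001  0.228]
 [-0.002 -1.     0.   ]]
-90 (0.48, 0.02, 0.45) [-0.195 -0.203  1.93  -0.     1.415  1.376]
-90 (0.55, 0.05, 0.45) [-0.115 -0.02   1.763 -0.     1.399  1.456]
-90 (0.6, 0.24, 0.4) [ 0.205  0.24   1.572 -0.     1.329  1.776]
-90 (0.63, -0.2, 0.35) [-0.479  0.32   1.57  -0.     1.252  1.092]
90 (0.48, 0.02, 0.45) [-0.195 -0.203  1.93  -0.     1.415 -1.766]
90 (0.55, 0.05, 0.45) [-0.115 -0.02   1.763 -0.     1.399 -1.685]
90 (0.6, 0.24, 0.4) [ 0.205  0.24   1.572 -0.     1.329 -1.365]
90 (0.63, -0.2, 0.35) [-0.479  0.32   1.57  -0.     1.252 -2.049]
```

Run:
```python
from h import *
q=list(quat(-np.pi/2))
ctrl.move_ptp([.45,.12,.47],q); snap("wrist","w1")
ctrl.move_ptp([.47,-.10,.45],q); snap("wrist","w2")
print(ctrl.read_time())
```

```text
3.2917
```

View pics/w1.png

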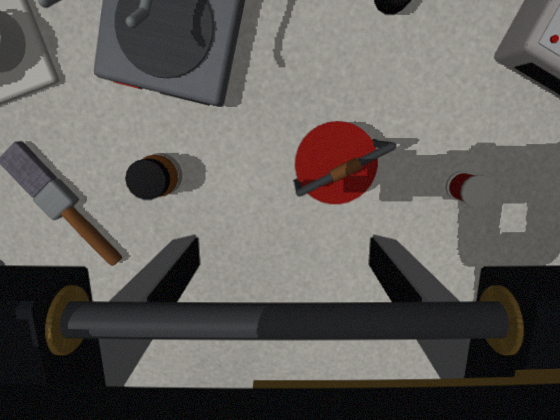

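View pics/w2.png

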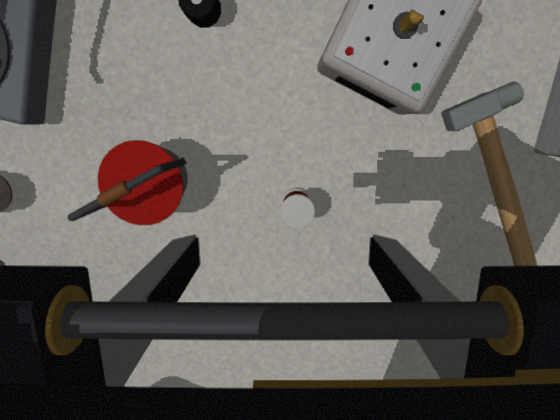

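Run:
```python
from h import *
np.set_printoptions(precision=4,suppress=True)
q=list(quat(-np.pi/2))
for n,wn in (("w1",(345,170)),("w2",(112,195))):
    im,k=load(n); b,g,r=[im[:,:,i].astype(int) for i in range(3)]
    m=((r>110)&(g<50)&(b<50)).astype(np.uint8)
    c=max(cv2.findContours(m,0,1)[0],key=cv2.contourArea); e=cv2.minEnclosingCircle(cv2.convexHull(c))
    print(n,"lid px",e, onz("wrist",[e[0]],.057,**k))
    br=((r>70)&(r<150)&(g>35)&(g<90)&(b<60)&(r-g>30)).astype(np.uint8)
    M=np.zeros_like(br); cv2.circle(M,wn,35,1,-1); br&=M
    ys,xs=np.nonzero(br); 
    (cx,cy),sz,a=cv2.minAreaRect(np.c_[xs,ys].astype(np.float32)); print(" grip",cx,cy,sz,a,onz("wrist",[(cx,cy)],.1175,**k))
im1,k1=load("w1");im2,k2=load("w2")
A1=onz("wrist",[(297,188),(393,147)],.115,**k1);A2=onz("wrist",[(71,215),(184,162)],.115,**k2)
for A in(A1,A2): d=A[1]-A[0]; print(A.mean(0),np.degrees(np.arctan2(d[1],d[0])),np.linalg.norm(d))
ctrl.move_ptp([.62,-.08,.43],q); snap("wrist","w3")
ctrl.move_ptp([.60,.17,.50],q); snap("wrist","w4")
print(ctrl.read_time())
```

```text
w1 lid px ((335.84783935546875, 161.32608032226562), 41.3580322265625) [[0.4803 0.0619 0.057 ]]
 grip 352.41802978515625 177.3260040283203 (37.56785202026367, 60.14651107788086) 55.304840087890625 [[0.4704 0.0543 0.1175]]
w2 lid px ((136.0, 175.0), 39.395530700683594) [[0.4876 0.0637 0.057 ]]
 grip 115.79216003417969 192.9228973388672 (38.1776237487793, 57.83974075317383) 3.6522226333618164 [[0.4789 0.0581 0.1175]]
[0.4795 0.062  0.115 ] -66.44843197716251 0.10064039381552284
[0.482  0.0492 0.115 ] -66.03229053290102 0.1234113912796303
5.0667
```

View pics/w3.png

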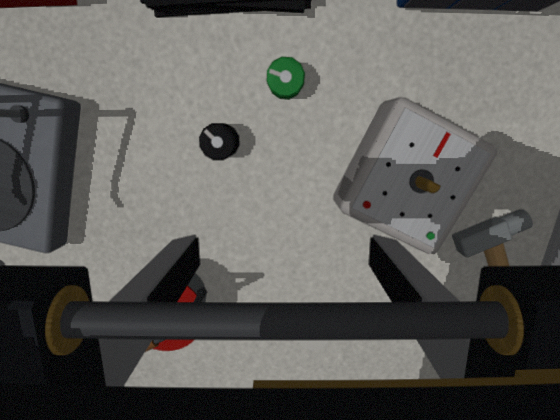

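View pics/w4.png

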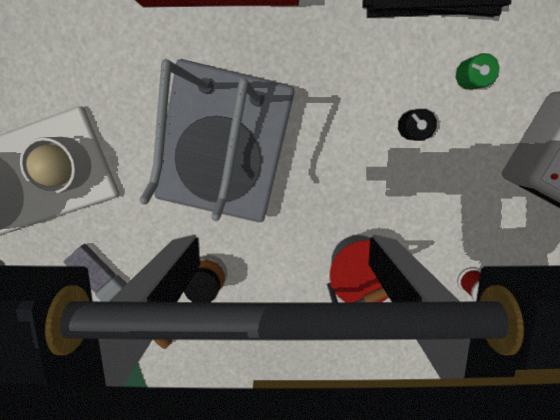

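Run:
```python
import cv2,numpy as np
def crop(n,x,y,w,h,f):
    im=cv2.imread(f"pics/{n}.png")[y:y+h,x:x+w]; return cv2.resize(im,None,fx=f,fy=f,interpolation=cv2.INTER_CUBIC)
a=crop("w1",285,115,130,100,4)
b=crop("w2",60,130,130,100,4)
cv2.imwrite("pics/c1.png",a);cv2.imwrite("pics/c2.png",b)
cv2.imwrite("pics/c3.png",crop("w3",190,55,130,115,5))
cv2.imwrite("pics/c4.png",crop("w3",330,90,170,170,3.5))
cv2.imwrite("pics/c5.png",crop("w4",130,45,180,185,3))
```

```text
(no output)
```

View pics/c1.png

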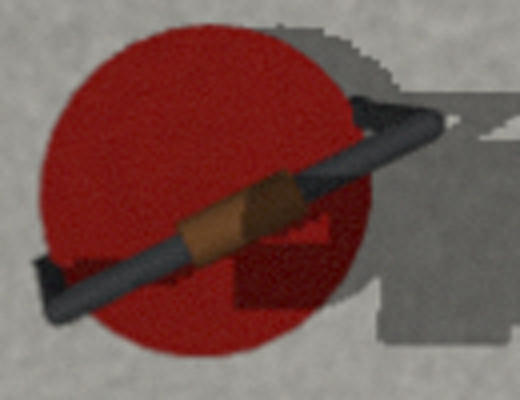

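View pics/c2.png

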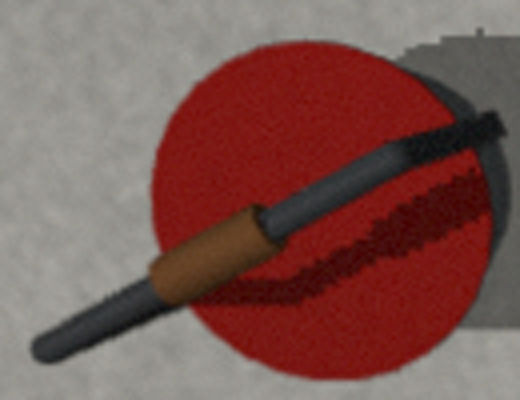

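View pics/c3.png

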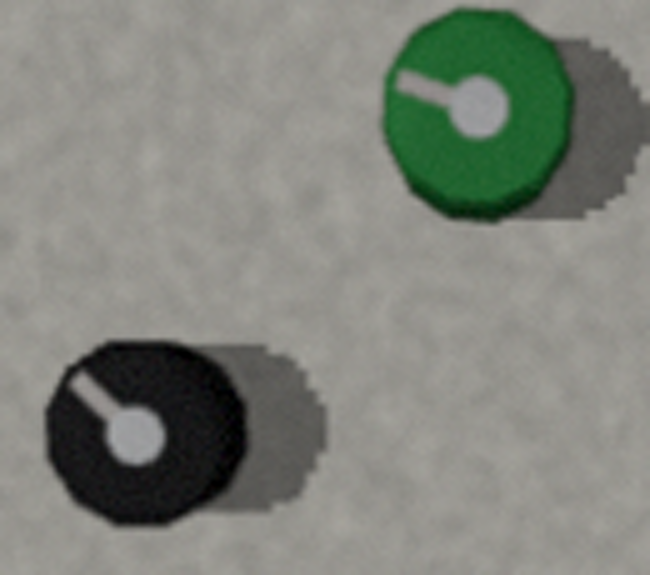

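View pics/c4.png

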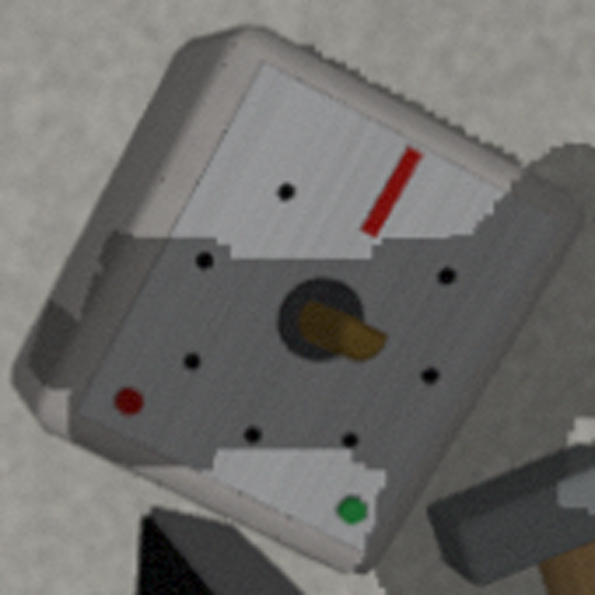

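View pics/c5.png

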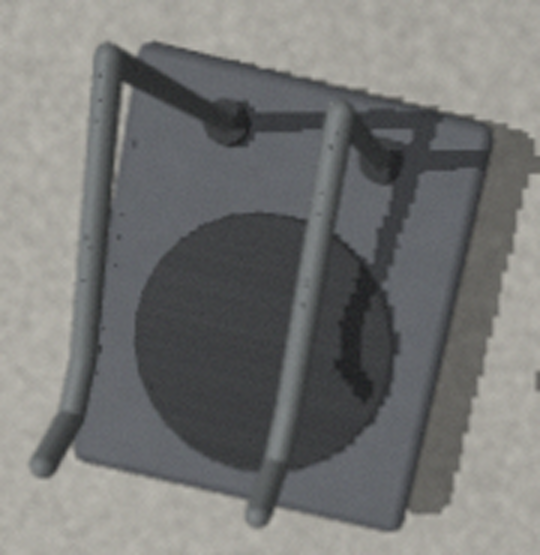

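Run:
```python
from h import *
np.set_printoptions(precision=4,suppress=True)
k={n:load(n)[1] for n in("w1","w2","w3","w4")}
def tri(p1,n1,p2,n2):
    r=[tuple(a.squeeze() for a in rays("wrist",[p],**k[n])) for p,n in((p1,n1),(p2,n2))]; return cross(*r)
def ang(a,b): return np.degrees(np.arctan2(b[1]-a[1],b[0]-a[0]))
print("grip",tri((345.7,169.5),"w1",(114.5,193.75),"w2"))
for n,ps in(("w1",[(345.7,169.5),(299.5,193),(393,145.5)]),("w2",[(114.5,193.75),(71.2,217.5),(158.8,167.5)])):
    A=onz("wrist",ps,.115,**k[n]); print(A,ang(A[1],A[2]),np.linalg.norm(A[2]-A[1]),(A[1]+A[2])/2)
P=onz("wrist",[(218.7,158.3)],.045,**k["w4"])[0]; print("plate",P)
T=onz("wrist",[(166,63.3),(243.3,80)],.183,**k["w4"]);t=onz("wrist",[(144,201),(215.7,217.7)],.189,**k["w4"])
print(T,t,"spacing",np.linalg.norm(T[1]-T[0]),np.linalg.norm(t[1]-t[0]),"ang y",ang(T[1],T[0])-90,ang(t[1],t[0])-90,"ang x",ang(t.mean(0),T.mean(0)),T.mean(0),t.mean(0),np.linalg.norm(T.mean(0)-t.mean(0)))
for a in(T,t):
  y=(a[0]-a[1])/np.linalg.norm(a[0]-a[1]); x=np.array([y[1],-y[0],0]); print("x->",x, a.mean(0)+(-.085 if a is T else .028)*x)
kn=onz("wrist",[(217,142.2),(205,131)],.034,**k["w3"]);print("knob",kn[0],ang(*kn))
s=onz("wrist",[(433,187.7)],.102,**k["w3"])[0];b=onz("wrist",[(421.4,181.4),(436,156.3),(447.7,132.9)],.07,**k["w3"])
print("shaft",s,b[0],"red",ang(b[1],b[2]),ang(b[0],b[2]))
```

```text
grip (array([0.4777, 0.0607, 0.1149]), np.float64(0.00013410169492690814))
[[0.4778 0.0607 0.115 ]
 [0.4544 0.1056 0.115 ]
 [0.501  0.0159 0.115 ]] -62.506534621882004 0.10104979465094739 [0.4777 0.0608 0.115 ]
[[0.4776 0.0607 0.115 ]
 [0.4545 0.1058 0.115 ]
 [0.5021 0.0165 0.115 ]] -61.91247912657124 0.1011808258980379 [0.4783 0.0612 0.115 ]
plate [0.6302 0.2511 0.045 ]
[[0.7188 0.265  0.183 ]
 [0.7054 0.2023 0.183 ]] [[0.6057 0.2907 0.189 ]
 [0.5907 0.2289 0.189 ]] spacing 0.0640869850208492 0.06359720820637929 ang y -12.126869335541471 -13.68595186543719 ang x -12.921037874112189 [0.7121 0.2337 0.183 ] [0.5982 0.2598 0.189 ] 0.11703114351524091
x-> [ 0.9777 -0.2101  0.    ] [0.629  0.2515 0.183 ]
x-> [ 0.9716 -0.2366  0.    ] [0.6254 0.2532 0.189 ]
knob [ 0.6716 -0.0063  0.034 ] 46.35983606404527
shaft [ 0.634  -0.2144  0.102 ] [ 0.635  -0.2162  0.07  ] red -22.416687522449163 -24.445713311366024
```

Run:
```python
from h import *
g=ctrl.grasp_offset
q=list(quat(np.radians(27.8)))
print(inverse_kinematics([.4777,.0607,.115+g],q))
ctrl.move_ptp([.4777,.0607,.22+g],q); im,k=snap("wrist","p1")
ctrl.line_to([.4777,.0607,.115+g],vel=.12)
print(ctrl.read_ft_force()); snap("wrist","p2")
ctrl.move_gripper(0.005); print(ctrl.read_opening(),ctrl.read_time())
ctrl.line_to([.4777,.0607,.212+g],vel=.1); ctrl.sleep(.2)
print(ctrl.read_ft_force(),ctrl.read_wrist_torque(),ctrl.read_opening(),ctrl.read_tool_pos()); 
snap("wrist","p3");snap("side","p3s");snap("scene","p3c")
```

```text
[-1.09627850e-01 -2.07702011e-02  2.06230215e+00 -4.44089210e-16
  1.10006070e+00 -5.94829382e-01]
[-0.01081569  0.71791254 -0.99046429]
0.012261732620642984 9.375
[ 0.42385812  0.03834652 -1.68940625] [-0.09635346  0.00535149 -0.02977874] 0.012226284641408281 [0.47758968 0.06068325 0.3917386 ]
```

View pics/p3.png

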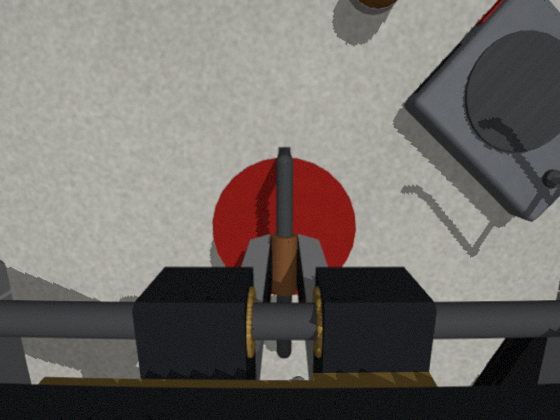

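View pics/p3s.png

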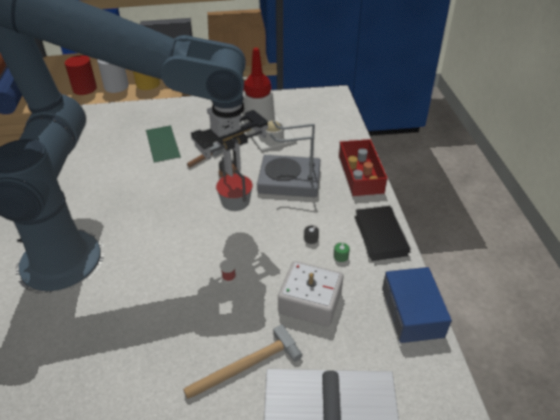

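Run:
```python
from h import *
np.set_printoptions(precision=4,suppress=True)
g=ctrl.grasp_offset
a=np.radians(-12.9); q=list(quat(a)); x=np.array([np.cos(a),np.sin(a)]); S=np.array([.629,.252])
p=S-.13*x
ctrl.line_to([p[0],p[1],.212+g],q,vel=.15)
ctrl.line_to([p[0],p[1],.208+g],vel=.1); ctrl.sleep(.2)
print(ctrl.read_ft_force(),ctrl.read_tool_pos(),ctrl.read_time())
snap("wrist","q1");snap("side","q1s");snap("scene","q1c")
```

```text
[ 0.9704 -0.484  -1.1311] [0.5023 0.2809 0.3885] 12.9167
```

Run:
```python
import cv2,numpy as np
a=cv2.imread("pics/q1s.png")[80:280,150:410];b=cv2.imread("pics/q1c.png")[130:330,250:510]
cv2.imwrite("pics/q1m.png",np.vstack([cv2.resize(np.hstack([a,b]),None,fx=1.5,fy=1.5)]))
```

```text
(no output)
```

View pics/q1.png

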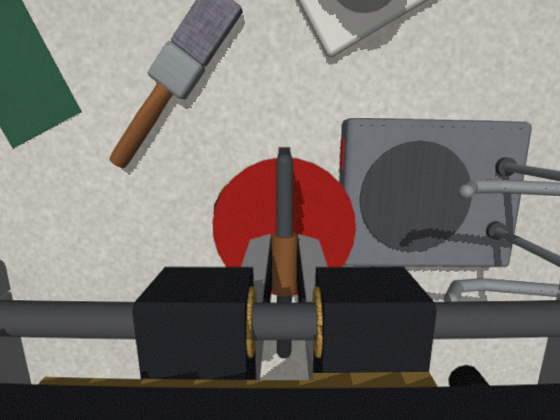

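View pics/q1m.png

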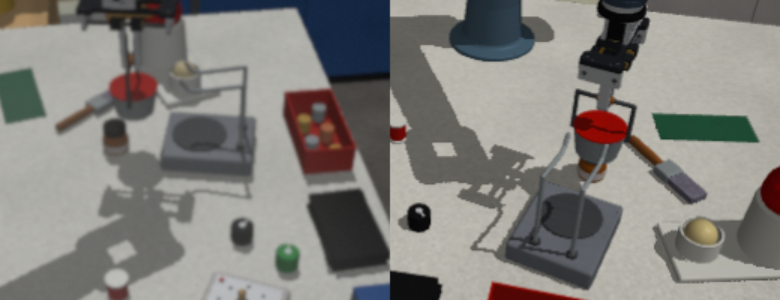

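Run:
```python
from h import *
np.set_printoptions(precision=4,suppress=True)
im,k=load("q1")
A=onz("wrist",[(466,190),(455,293)],.189,**k); a=np.radians(-12.9);x=np.array([np.cos(a),np.sin(a)]);y=np.array([-x[1],x[0]])
for P in A: print(P,"rel seat",(P[:2]-[.629,.252])@x,(P[:2]-[.629,.252])@y)
g=ctrl.grasp_offset; S=np.array([.629,.252])
p=S-.03*x
ctrl.line_to([p[0],p[1],.208+g],vel=.1); print(ctrl.read_ft_force())
ctrl.line_to([S[0],S[1],.208+g],vel=.08); print(ctrl.read_ft_force(),ctrl.read_wrist_torque())
ctrl.line_to([S[0],S[1],.181+g],vel=.06)
ctrl.sleep(.2);print(ctrl.read_ft_force(),ctrl.read_time()); snap("wrist","r1");snap("side","r1s");snap("scene","r1c")
for i,z in enumerate((.178,.176,.174)):
    ctrl.line_to([S[0],S[1],z+g],vel=.03); ctrl.sleep(.1);f=ctrl.read_ft_force();print(z,f,ctrl.read_tool_pos()[2]-g)
    if f[2]>1.5: break
print(ctrl.read_wrist_torque(),ctrl.read_time())
im=[cv2.imread("pics/r1s.png")[80:280,150:410],cv2.imread("pics/r1c.png")[130:330,250:510]]
cv2.imwrite("pics/r1m.png",cv2.resize(np.hstack(im),None,fx=1.5,fy=1.5))
```

```text
[0.6054 0.2931 0.189 ] rel seat -0.032168921822819246 0.03481802957940899
[0.5931 0.2344 0.189 ] rel seat -0.03107964536594755 -0.025124466938455842
[-0.6314  1.3484 -2.1763]
[-0.5891  0.1269 -0.6811] [-0.1207  0.0637  0.0387]
[-0.1388 -0.6707 -0.9227] 15.5417
0.178 [-0.3041  0.0792 -1.2195] 0.17789490985852263
0.176 [ 1.0457  0.7882 -1.3155] 0.17595549739359412
0.174 [-3.2299 -0.1785  5.6009] 0.17512163082828347
[-0.1727  0.4534  0.0249] 16.7417
```

View pics/r1.png

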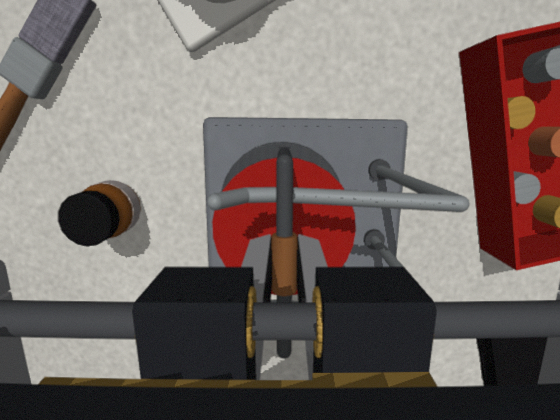

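View pics/r1m.png

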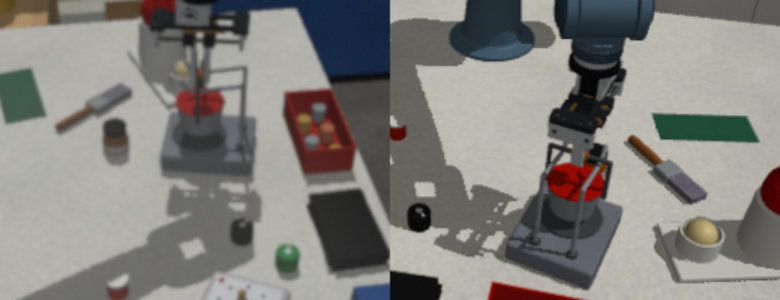

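Run:
```python
from h import *
np.set_printoptions(precision=4,suppress=True)
g=ctrl.grasp_offset
ctrl.line_to([.629,.252,.175+g],vel=.03)
ctrl.move_gripper(.05); print(ctrl.read_ft_force())
ctrl.line_to([.629,.252,.26+g],vel=.12)
print(ctrl.read_ft_force(),ctrl.read_time())
snap("wrist","s1");snap("side","s1s");snap("scene","s1c")
im=[cv2.imread("pics/s1s.png")[80:280,150:410],cv2.imread("pics/s1c.png")[130:330,250:510]]
cv2.imwrite("pics/s1m.png",cv2.resize(np.hstack(im),None,fx=1.5,fy=1.5))
```

```text
[ 0.8255  0.4548 -0.6978]
[ 0.2173  0.0634 -0.1224] 18.6
```

View pics/s1.png

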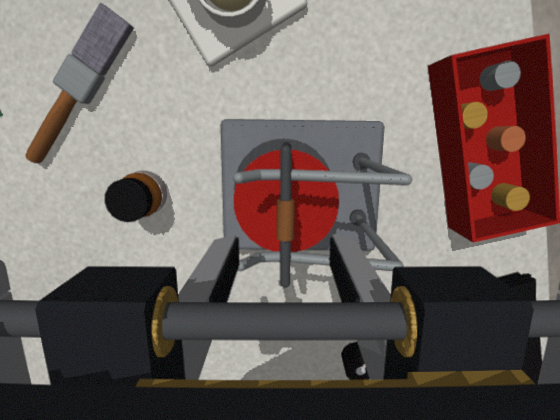

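View pics/s1m.png

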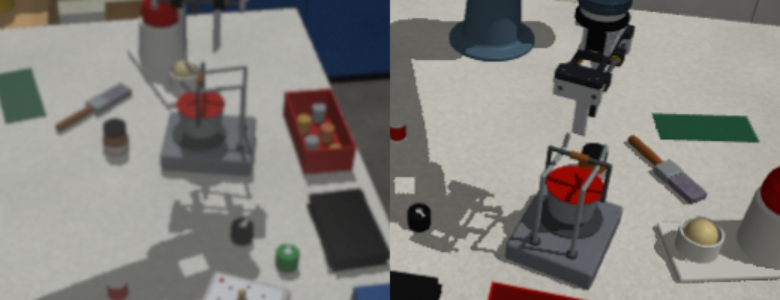

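```bash
python3 - <<'E'
from h import *
g=ctrl.grasp_offset
q=list(quat(np.radians(-60)))
ctrl.line_to([.629,.252,.50],vel=.3)
# tool z at yaw -60: (-s,c)=(.866,.5); keep shaft near centre
z=np.array([.866,.5]); S=np.array([.6345,-.215])
p=S-.015*z; ctrl.move_ptp([p[0],p[1],.36],q); ctrl.sleep(.2); snap("wrist","t1")
p=S-.015*z+.05*np.array([.5,-.866]); ctrl.line_to([p[0],p[1],.36],vel=.15); ctrl.sleep(.2); snap("wrist","t2")
q=list(quat(np.radians(61.4))); z=np.array([-.878,.479]);K=np.array([.6716,-.0063]);p=K-.01*z
ctrl.move_ptp([p[0],p[1],.31],q); ctrl.sleep(.2); snap("wrist","t3"); print(ctrl.read_time())
E
python3 - <<'E'
import cv2,numpy as np
a=cv2.imread("pics/t1.png")[100:300,140:430];b=cv2.imread("pics/t2.png")[100:300,100:390]
cv2.imwrite("pics/tm1.png",cv2.resize(a,None,fx=2.7,fy=2.7));cv2.imwrite("pics/tm2.png",cv2.resize(b,None,fx=2.7,fy=2.7))
E
```

```text
23.675
```

View pics/tm1.png

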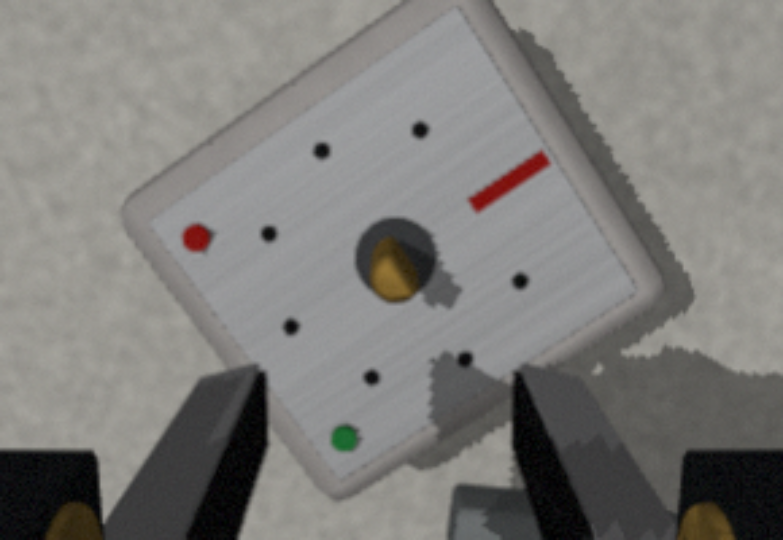

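View pics/tm2.png

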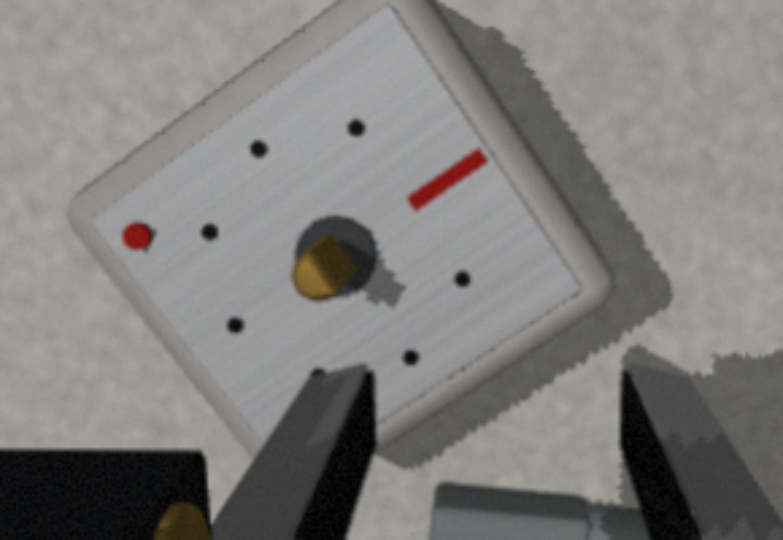

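View pics/t3.png

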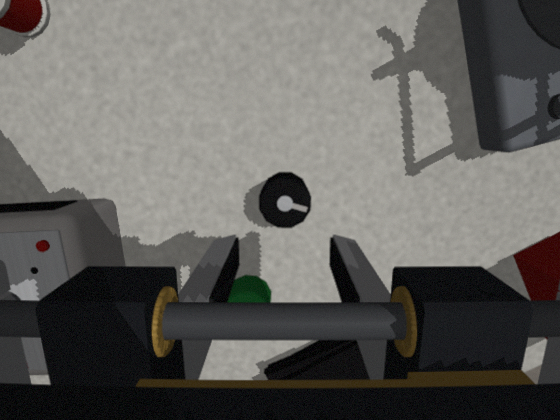

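```bash
cat > meas.py <<'E'
from h import *
np.set_printoptions(precision=4,suppress=True)
def ang(v): return np.degrees(np.arctan2(v[1],v[0]))
for n,bc,off in (("t1",(286.7,195.6),(140,100)),("t2",(224.4,194.4),(100,100))):
    im,k=load(n); b,g,r=[im[:,:,i].astype(int) for i in range(3)]
    m=((r>110)&(g<60)&(b<60)).astype(np.uint8)
    c=[c for c in cv2.findContours(m,0,1)[0] if cv2.contourArea(c)>50]
    c=max(c,key=lambda c:max(cv2.minAreaRect(c)[1])/ (1+min(cv2.minAreaRect(c)[1])))
    ys,xs=np.nonzero(cv2.drawContours(np.zeros_like(m),[c],-1,1,-1))
    P=onz("wrist",np.c_[xs,ys],.07,**k)[:,:2]; mu=P.mean(0); d=np.linalg.svd(P-mu)[2][0]; d*=np.sign(d[0])
    B=onz("wrist",[bc],.07,**k)[0]
    print(n,"red",mu,ang(d),"base",B,"base->red",ang(mu-B[:2]),"offset of base from line",np.cross(np.r_[d,0],np.r_[B[:2]-mu,0])[2])
    # dots: small dark blobs
    m=((r<70)&(g<70)&(b<70)).astype(np.uint8)
    D=[]
    for c in cv2.findContours(m,0,1)[0]:
        (x,y),rad=cv2.minEnclosingCircle(c)
        if 1.5<rad<5 and np.hypot(x-bc[0],y-bc[1])<75 and y<232: D.append((x,y))
    D=onz("wrist",D,.07,**k)[:,:2]; print(len(D))
    A=np.c_[2*D,np.ones(len(D))]; s=np.linalg.lstsq(A,(D**2).sum(1),rcond=None)[0]
    rr=np.sqrt(s[2]+s[0]**2+s[1]**2); print(" dots centre",s[:2],"r",rr,"resid",np.linalg.norm(D-s[:2],axis=1)-rr)
    # brass hull
    m=((r-b>35)&(r>70)&(g>45)&(r-g<70)).astype(np.uint8); Mk=np.zeros_like(m); cv2.circle(Mk,(int(bc[0]),int(bc[1])+3),22,1,-1)
    ys,xs=np.nonzero(m&Mk); print(" brass",xs.min(),xs.max(),ys.min(),ys.max(),len(xs))
im,k=load("t3"); gr=im.max(2)
m=(gr<60).astype(np.uint8); M=np.zeros_like(m); cv2.circle(M,(285,200),33,1,-1)
c=max(cv2.findContours(cv2.morphologyEx(m&M,cv2.MORPH_CLOSE,np.ones((9,9))),0,1)[0],key=cv2.contourArea); (cc,rad)=cv2.minEnclosingCircle(c)
print("knob outline",cc,rad,onz("wrist",[cc],.03,**k))
w=((gr>110)&(cv2.drawContours(np.zeros_like(m),[c],-1,1,-1)>0)).astype(np.uint8); w=cv2.erode(cv2.drawContours(np.zeros_like(m),[c],-1,1,-1),np.ones((3,3)))*(gr>110).astype(np.uint8)
ys,xs=np.nonzero(w); P=onz("wrist",np.c_[xs,ys],.034,**k)[:,:2]; print("white n",len(xs),xs.min(),xs.max())
# dot: circle about left part
dot=np.array([285.,203.])
for _ in range(20):
    s=np.hypot(xs-dot[0],ys-dot[1])<9; dot=np.array([xs[s].mean(),ys[s].mean()])
    s2=s
hub=onz("wrist",[dot],.034,**k)[0][:2]
far=np.linalg.norm(P-hub,axis=1)>.0085
print("hub px",dot,hub,"line",ang(P[far].mean(0)-hub),far.sum(), "line fit",ang(np.linalg.svd(P[far]-P[far].mean(0))[2][0]))
cv2.imwrite("pics/t3c.png",cv2.resize(im[150:250,230:340],None,fx=6,fy=6,interpolation=cv2.INTER_CUBIC))
E
python3 meas.py
```

```text
t1 red [ 0.671  -0.2342] -25.958786016844783 base [ 0.6349 -0.2177  0.07  ] base->red -24.55719975065647 offset of base from line -0.0009706587363212046
5
 dots centre [ 0.6352 -0.2169] r 0.037907102123797574 resid [-0.0001  0.      0.0001 -0.     -0.    ]
 brass 277 292 188 210 216
t2 red [ 0.671  -0.2344] -25.93130147812361 base [ 0.6351 -0.2173  0.07  ] base->red -25.46338562124835 offset of base from line -0.00032458345995971423
6
 dots centre [ 0.6351 -0.217 ] r 0.03797236804317042 resid [-0.0001  0.      0.0001  0.     -0.     -0.    ]
 brass 209 224 190 210 181
knob outline (284.29998779296875, 199.5) 27.59611701965332 [[ 0.6704 -0.0049  0.03  ]]
white n 265 277 306
hub px [284.7817 203.0863] [ 0.6723 -0.0055] line 45.014168734307276 57 line fit 44.096122782827905
```

```bash
echo
```

```text
(no output)
```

View pics/t3c.png

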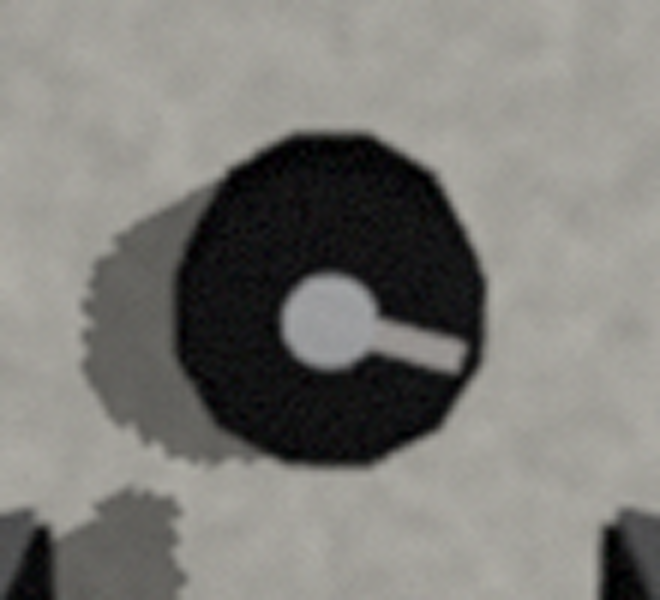

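Run:
```python
from h import *
np.set_printoptions(precision=4,suppress=True)
g=ctrl.grasp_offset; h=.022
q=list(quat(np.radians(60)))
ctrl.move_ptp([.6723,-.0055,.08+g],q)
ctrl.line_to([.6723,-.0055,h+g],vel=.08); print(ctrl.read_ft_force())
ctrl.move_gripper(.03); print(ctrl.read_opening(),ctrl.read_ft_force())
ctrl.line_to([.6723,-.0055,.16+g],vel=.15)
q=list(quat(np.radians(-10.9)))
ctrl.move_ptp([.6351,-.2170,.16+g],q); ctrl.sleep(.3)
print(ctrl.read_opening(),ctrl.read_ft_force(),ctrl.read_wrist_torque(),ctrl.read_tool_pos(),ctrl.read_time())
snap("wrist","u1");snap("side","u1s");snap("scene","u1c")
im=[cv2.imread("pics/u1s.png")[180:380,200:460],cv2.imread("pics/u1c.png")[130:330,90:350]]
cv2.imwrite("pics/u1m.png",cv2.resize(np.hstack(im),None,fx=1.5,fy=1.5))
```

```text
[ 1.2077 -0.1608  0.1337]
0.03988800223795426 [0.6002 0.0385 2.5216]
0.03973623441311289 [ 0.4659 -0.6292 -0.6566] [-0.0947  0.0529  0.0308] [ 0.6354 -0.216   0.3404] 27.4333
```

View pics/u1.png

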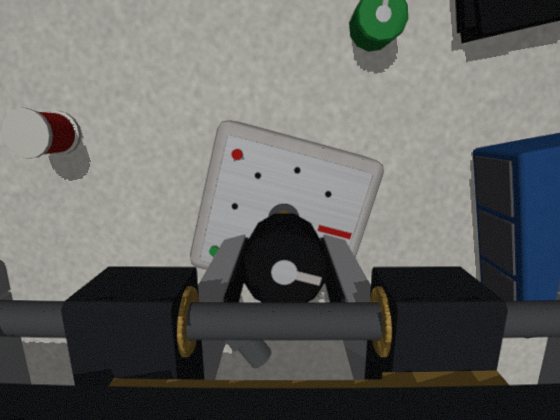

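View pics/u1m.png

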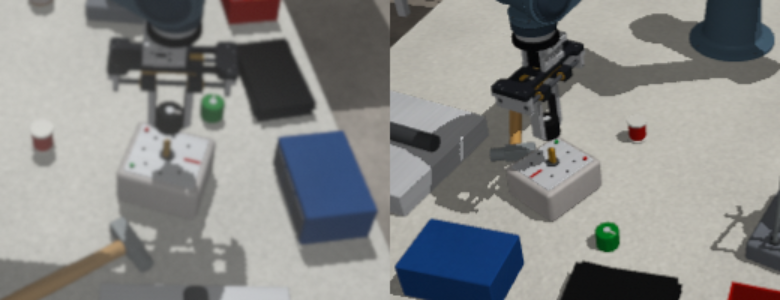

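```bash
cat > hub.py <<'E'
from h import *
np.set_printoptions(precision=4,suppress=True)
def ang(v): return np.degrees(np.arctan2(v[1],v[0]))
def hub(n):
    im,k=load(n); zt=k["tp"][2]-ctrl.grasp_offset+.012
    gr=im.min(2).astype(int); M=np.zeros(gr.shape,np.uint8); cv2.ellipse(M,(285,265),(36,36),0,0,360,1,-1)
    m=((gr>105)&(M>0)).astype(np.uint8); m[:245]=0
    nl,lab,st,ce=cv2.connectedComponentsWithStats(m); i=1+np.argmax(st[1:,4]); ys,xs=np.nonzero(lab==i)
    print(n,st[i])
    d=np.array([284.,272.])
    for _ in range(20):
        s=np.hypot(xs-d[0],ys-d[1])<14.5; d=np.array([xs[s].mean(),ys[s].mean()])
    P=onz("wrist",np.c_[xs,ys],zt,**k)[:,:2]; c=onz("wrist",[d],zt,**k)[0][:2]
    far=np.linalg.norm(P-c,axis=1)>.0085
    Rt=R.from_quat(np.r_[k["q"][1:],k["q"][0]]).as_matrix()
    print("hub px",d,"world",c,"tcp",k["tp"],"in tool x,z",(Rt.T@np.r_[c-k["tp"][:2],0])[[0,2]],"line",ang(P[far].mean(0)-c),"tool yaw",ang(Rt[:,0]))
    r=im[:,:,2].astype(int);m=((r>110)&(im[:,:,1]<60)&(im[:,:,0]<60)).astype(np.uint8)
    c=max(cv2.findContours(m[200:260,300:370].copy(),0,1)[0],key=cv2.contourArea)+[300,200]
    ys,xs=np.nonzero(cv2.drawContours(np.zeros_like(m),[c],-1,1,-1)); P=onz("wrist",np.c_[xs,ys],.07,**k)[:,:2]
    d=np.linalg.svd(P-P.mean(0))[2][0]; print("red",P.mean(0),ang(d*np.sign(d[0])))
if __name__=="__main__":
    hub("u1"); print(ctrl.read_tool_pos(),ctrl.read_joint_pos(),inverse_kinematics([.6351,-.217,.16+ctrl.grasp_offset],list(quat(np.radians(-10.9)))))
E
python3 hub.py
```

```text
u1 [271 260  49  25 669]
hub px [284.4308 271.9941] world [ 0.6366 -0.2143] tcp [ 0.6354 -0.216   0.3404] in tool x,z [0.0009 0.0019] line -25.967677704816353 tool yaw -10.796341725854978
red [ 0.6717 -0.2329] -25.78380717476813
[ 0.6353 -0.2165  0.3405] [-0.4971  0.3518  1.5478  0.      1.2419 -0.3077] [-0.4978  0.3519  1.5477 -0.      1.242  -0.3076]
```

Run:
```python
from h import *
np.set_printoptions(precision=4,suppress=True)
g=ctrl.grasp_offset
P=[.6345,-.2180]
ctrl.line_to([*P,.128+g],vel=.08); ctrl.sleep(.2); f0=np.array(ctrl.read_ft_force()); print(f0,ctrl.read_tool_pos(),ctrl.read_time()); snap("wrist","v0")
for z in (.124,.122,.120,.118,.116,.114,.112):
    ctrl.line_to([*P,z+g],vel=.03); ctrl.sleep(.05); f=np.array(ctrl.read_ft_force())-f0; print(z,f,np.array(ctrl.read_wrist_torque()),np.array(ctrl.read_tool_pos()))
    if np.linalg.norm(f)>6: break
print(ctrl.read_time(),ctrl.read_opening())
snap("wrist","v1")
```

```text
[-0.8248 -0.2625 -0.4307] [ 0.6347 -0.2181  0.3091] 28.3333
0.124 [ 0.6774 -0.5015 -0.2767] [-0.0413  0.0684 -0.0023] [ 0.6344 -0.218   0.3042]
0.122 [ 2.3349  1.1134 -0.0291] [ 0.0473 -0.0243 -0.035 ] [ 0.6345 -0.2178  0.3022]
0.12 [1.8288 2.0407 0.1968] [ 0.305  -0.094  -0.0404] [ 0.6345 -0.2178  0.3002]
0.118 [ 1.8681  3.2465 -0.6861] [ 0.5457 -0.1666 -0.0265] [ 0.6345 -0.2178  0.2982]
0.116 [2.6587 3.8252 0.1147] [ 0.6241 -0.2053  0.0038] [ 0.6345 -0.2178  0.2963]
0.114 [2.7528 4.893  0.4494] [ 0.8033 -0.2507 -0.0118] [ 0.6345 -0.2178  0.2943]
0.112 [3.1771 4.9753 1.0956] [ 0.877  -0.1873 -0.0357] [ 0.6345 -0.2178  0.2922]
30.5167 0.04005339081055252
```

View pics/v1.png

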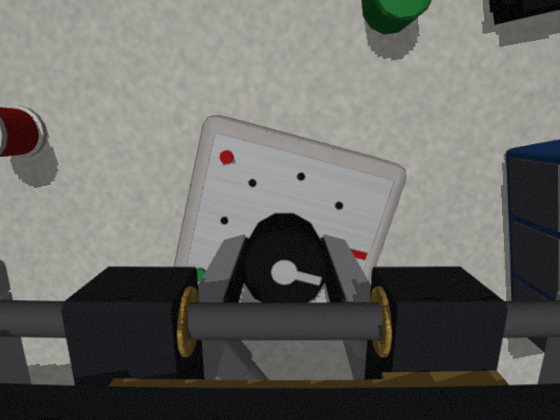

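Run:
```python
from h import *
np.set_printoptions(precision=4,suppress=True)
g=ctrl.grasp_offset
P=[.6350,-.2171]
ctrl.line_to([*P,.112+g],vel=.03); ctrl.sleep(.05); print(ctrl.read_ft_force())
for z in (.109,.106,.104,.102,.101,.1,.099,.098,.097,.096):
    ctrl.line_to([*P,z+g],vel=.03); ctrl.sleep(.05); f=np.array(ctrl.read_ft_force()); print(z,f,np.array(ctrl.read_wrist_torque()),np.array(ctrl.read_tool_pos())-[0,0,g])
    if np.linalg.norm(f)>25: break
print(ctrl.read_time(),ctrl.read_opening())
snap("wrist","v2");snap("side","v2s");snap("scene","v2c")
im=[cv2.imread("pics/v2s.png")[180:380,200:460],cv2.imread("pics/v2c.png")[130:330,90:350]]
cv2.imwrite("pics/v2m.png",cv2.resize(np.hstack(im),None,fx=1.5,fy=1.5))
```

```text
[ 0.6341  1.2234 -0.7763]
0.109 [-0.7789 -0.162  -0.8152] [-0.0823  0.1291 -0.0101] [ 0.6349 -0.2174  0.1088]
0.106 [-0.4607 -0.8331 -1.1464] [-0.0733  0.0692 -0.0369] [ 0.635  -0.2172  0.1059]
0.104 [-0.1781  0.3582 -0.883 ] [-0.094   0.0885  0.0059] [ 0.635  -0.2171  0.104 ]
0.102 [-0.5249 -0.6666  2.3438] [-0.0651  0.1117 -0.0109] [ 0.6352 -0.2172  0.1026]
0.101 [ 0.4096 -0.2805  3.4731] [-0.1218  0.0286 -0.0481] [ 0.6352 -0.2172  0.1014]
0.1 [1.1698 0.107  2.9532] [-0.1587 -0.0395 -0.0172] [ 0.6352 -0.2172  0.1004]
0.099 [ 1.1844 -0.7059  5.6665] [-0.1706 -0.0772 -0.0251] [ 0.6352 -0.2172  0.0994]
0.098 [ 0.4654 -0.2319  6.1922] [-0.0701  0.0117 -0.0178] [ 0.6352 -0.2172  0.0986]
0.097 [-0.5193 -0.2822  6.6402] [-0.0358  0.0359 -0.0102] [ 0.6352 -0.2172  0.0977]
0.096 [-0.4593  0.1675  7.6879] [-0.0337  0.1195 -0.0316] [ 0.6352 -0.2172  0.0969]
33.8667 0.0393549986748735
```

View pics/v2.png

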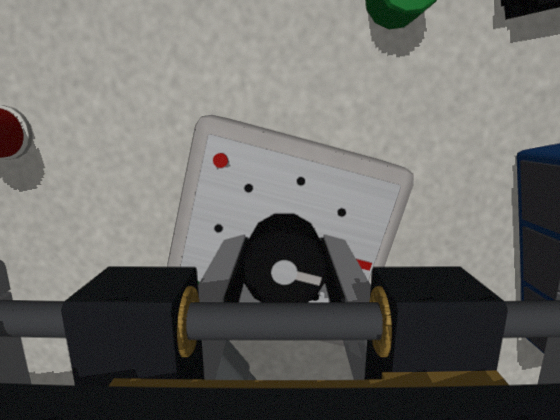

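View pics/v2m.png

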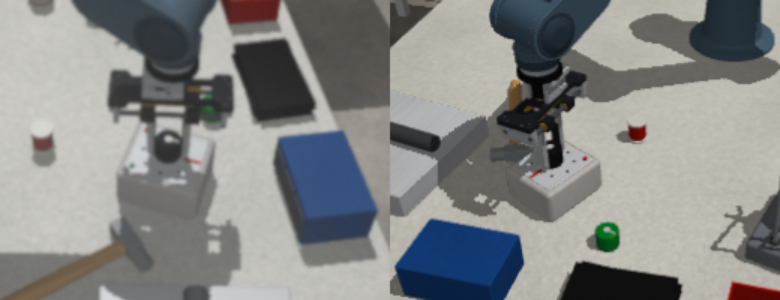

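```bash
python3 - <<'E'
from h import *
np.set_printoptions(precision=4,suppress=True)
g=ctrl.grasp_offset
P=[.6350,-.2171]
for z in (.095,.094,.093,.092,.091,.09,.089,.088):
    ctrl.line_to([*P,z+g],vel=.03); ctrl.sleep(.1); f=np.mean([ctrl.read_ft_force() for _ in range(5)],0); print(z,f,np.array(ctrl.read_tool_pos())-[0,0,g])
    if f[2]>17: break
ctrl.sleep(.5); print(ctrl.read_ft_force(),np.array(ctrl.read_tool_pos())-[0,0,g],ctrl.read_opening(),ctrl.read_time())
snap("wrist","x1");snap("side","x1s");snap("scene","x1c")
im=[cv2.imread("pics/x1s.png")[100:300,170:430],cv2.imread("pics/x1c.png")[150:350,150:410]]
cv2.imwrite("pics/x1m.png",cv2.resize(np.hstack(im),None,fx=1.5,fy=1.5))
E
python3 -c "
from hub import *
hub('v1');
try: hub('x1')
except Exception as e: print(e)"
```

```text
0.095 [-3.6085  0.2989 11.2935] [ 0.6353 -0.2172  0.0966]
0.094 [-4.0726  2.0686 14.0977] [ 0.6354 -0.2173  0.0965]
0.093 [-6.9443  2.4758 18.4644] [ 0.6355 -0.2172  0.0964]
[-5.6696  3.0637 20.1358] [ 0.6355 -0.2173  0.0964] 0.039382568464692014 35.5667
v1 [271 260  49  24 666]
hub px [284.3287 271.9462] world [ 0.6357 -0.2161] tcp [ 0.6345 -0.2178  0.2922] in tool x,z [0.0009 0.002 ] line -25.67852746348404 tool yaw -10.899681593586276
red [ 0.6793 -0.2363] -34.10813327120156
x1 [271 260  49  25 669]
hub px [284.3439 272.1087] world [ 0.6367 -0.2157] tcp [ 0.6355 -0.2173  0.2768] in tool x,z [0.0009 0.0017] line -25.834106029086676 tool yaw -10.88124655074091
max() iterable argument is empty
```

View pics/x1.png

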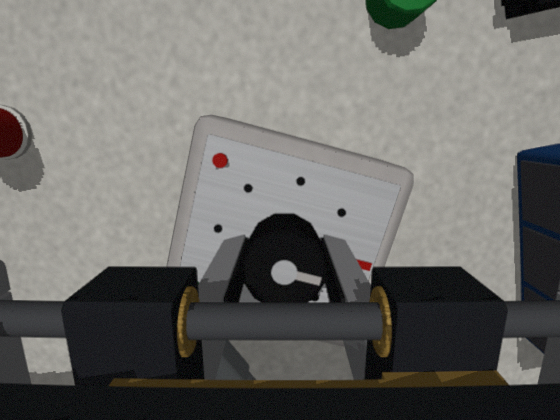

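View pics/x1m.png

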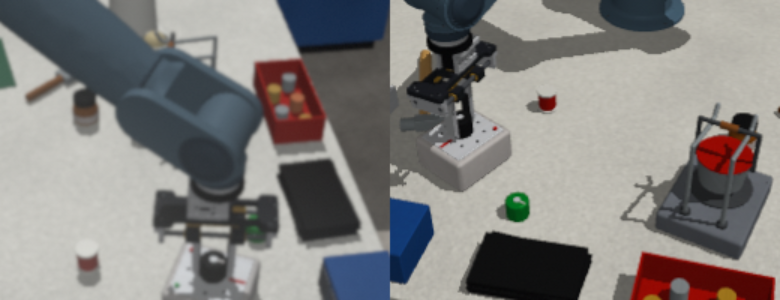

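```bash
python3 -c "
from cell import ctrl
print(ctrl.read_ft_force(),ctrl.read_time()); ctrl.finish_job()"
```

```text
[-5.64335269  2.47472866 19.10898724] 35.7167
the job is handed in; nothing more can be done
```

The pail hangs on the twin hook and the black knob is on the shaft, held fully pressed. I handed the job in at 35.7 s; no verdict is reported.

- **Pail:** I hung it by its wooden grip. The bar met the prongs at 175 mm, as specified, and I let go of it. The last scene picture shows it still hanging over the plate with the grip between the prongs.
- **Knob fit:** The white line read −25.8° and the red line −25.9°. The spring first pushed back at 102.6 mm grasp height, against 102 mm expected when fully home.
- **Knob press:** It then went down about 6.1 mm to a hard stop. I handed in while still gripping it, with about 19–20 N of downward push. The knob's hub did not shift in the wrist picture, so I saw no sign of it slipping.
- **What disagreed:** The wrist camera put the knob and shaft 1–2 mm off from the arm's own position readings. I had to correct sideways by about 1 mm during insertion, where side forces reached about 6 N. About 6 N of side force remained at hand-in.
- **Not checked:** My last red-line measurement failed because the line was mostly hidden by the gripper. I did not touch the spool, jar, brush, hammer or green knob, but did not measure their positions afterwards.

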